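# Bring the polarimeter to its blank position

### The arm

A 6-joint arm with a two-finger parallel gripper is mounted at the origin on a cart in front of the work surface, level with it; the furniture and walls round the work are solid. World frame = base frame: x ahead of the robot, y to its left, z up, the work surface at z = 0. Lengths are in m, angles in rad, forces in N, time in s.
With the tool pointing down it reaches from about 0.4 to 0.825 m from the base axis. Payload 7 kg.
Tool frame: the origin (TCP) lies at the very end of the fingers, on their centre line; the grasp point (between the pads) lies 19 mm behind it; z points along the fingers, y is the line along which they close (so a half turn about z gives the same grasp; the last joint's range is limited). The gripper opens to 88 mm and grips with 3 to 60 N. Pads are 19 mm wide; open, the fingers measure 130 mm over their backs; the gripper's body (78 mm by 193 mm) begins 47 mm behind the grasp point.
Start: joints at [1.621, 0.359, 0.012, 0, -1.224, -0.288], TCP at [0.159, 0.656, 0.227] pointing down, gripper open.
Joint ranges: [-3.07, 3.07], [-1.43, 2.12], [-1.02, 1.25], [-3.03, 1.67], [-3.05, -0], [-3.03, 3.03]. Speed limits (rad/s): [2.39, 2.39, 3.01, 3.14, 3.14, 3.14].

### API

Orientations are given as [roll, pitch, yaw] about the fixed x, y, z axes, in that order (R = Rz(yaw) Ry(pitch) Rx(roll)).
In Python, from station import arm gives the robot as it stands. The module is installed in compiled form; this text tells all that it offers.
- The arm moves only by the shell command python3 -m crank 'ROWS' [FORCE]. ROWS is JSON, a list of rows, each an object of numbers: "dx", "dy", "dz": the shift along the world's x, y, z in m; "twist": the turn about the world's z in degrees; "grip": the opening, from -1 (shut) to 1 (fully open). A call has exactly 5 rows; each row is the pose to reach, as a shift and turn from the pose commanded when the call began; what a row does not reach only later rows make up. A row lasts 1/12 s, in which the tool goes at most 41.7 mm and 7.16 degrees, less where a joint would pass 70% of its speed; a pose out of reach is approached as far as the arm can. A call with a gripper value outside its range is refused whole. The fingers move at their own pace and stop on an object; FORCE is the grip in N (left out, the last holds). Time passes only in rows, so rows that repeat a pose let the fingers close, or fill a call up. It gives the time, the measured TCP pose, the force, the opening and the grip force at its end, in the units of the state.
- arm.get_state(): the state, without advancing time (a new reading comes with each control period).
- arm.grab_frame(name): name is "scene" or "side" or "wrist"; returns the picture (384x512x3 uint8, red, green, blue); there is no depth.
- arm.get_calibration(name): a dict with "fx", "fy", "cx", "cy" (pixels), "cam_to_world" (4x4, takes a point from camera to world coordinates); the wrist camera has in their place "tool_from_camera" (4x4, takes a point from camera to tool coordinates, whose origin is the TCP and whose axes are the flange's). Camera axes: x right, y down, z forward; pixel columns grow to the right and rows downward; lengths in m; the calibration is good to about 2 mm. A picture is of the moment at which its call begins: read the wrist's pose just before it. get_calibration takes no time and is no camera call.
- arm.job_done(): hands the job in; it is judged then, once.
The state is a dict: "t": time; "q": joint angles; "qd": joint speeds; "joint_efforts": joint torques, N m; "eef_pos": TCP position; "ee_rot": TCP orientation; "force": force on the tool from outside, world axes, zero at the start; "moment": the same for the moment, N m; "width": finger opening in m; "gripper_force": force on a finger pad.
Only numpy, scipy, OpenCV 4.12 (cv2) and the standard library are available. Lean on these libraries where they do the work, as an engineer would, in place of code of your own. Each camera call takes 0.05 s, during which the arm holds its last target. There are 200 camera calls.

### The job

Get the bench polarimeter ready for its blank reading, using only fingertip pushes and gripping or lifting nothing: push its propped-open lid fully shut, press the lamp button in until it stays down, and push the lever of the analyser ring gently round until its hairline lies on the zero line of the scale (the longest line, with an arrowhead). Leave the glassware and other things around the instrument where they are.

Things in the scene. Friction and masses are not known exactly. Their poses are not given: they have to be found in the camera images.
- polarimeter: Bench polarimeter, fixed: grey housing 230 (x) x 170 (y) x 60 mm high, on it a black sample block 140x150x22 mm, above that a white lid. Origin on the bench, straight under the analyser ring's axis (lid shut); its -x axis points to its front (roughly to the robot), +y to the robot's left. The housing reaches 145 mm to the front of the origin, 85 mm to the back and to each side.
- lid (a joint): Hinge angle of the lid (rad): 0 = fully shut (hard stop), 0.7 to 1.0 at the start. Friction hinge: the lid stays where left and yields to about 4 N at its front edge. Hinge line along the instrument's y, 78 mm behind its origin, 63 mm high. The lid is a box 150 (x) x 160 (y) mm; its flat top lies 29 mm above the hinge line (92 mm over the bench when shut), its front edge 153 mm from the hinge.
- lid_tab (a point): On the upper face of the lid's finger tab: a ribbed tongue, 46 mm wide, 6 mm thick, flush with the lid's top, that projects 18 mm from the lid's front edge near its left (+y) corner. The point lies 160 mm from the hinge line along the lid, 45 mm left of the lid's middle, 92 mm over the bench when shut. Pushed from above it follows an arc towards the robot and down.
- lid_hinge (a point): Middle of the lid's hinge line; its y axis lies along the line; turns with the lid.
- lamp_button (a joint): Travel of the lamp button (m): 0 = out (off), 0.005 = fully in, against a hard stop. It yields to about 2.5 N and stays where it is pushed.
- button_top (a point): Centre of the top of the lamp button: white, round, 25 mm across, on the housing's low front deck (112 mm in front of the polarimeter's origin, 50 mm to its right). Its top is 72 mm over the bench when out, 67 mm when in; the black bezel round it 64 mm, the deck 60 mm. Pressed straight down.
- analyser (a joint): Angle of the analyser ring, seen from above with the lid shut (rad): 0 = lever points to the front (-x of the polarimeter), positive = anticlockwise, so the lever points right (-y) at +1.57. Stops at -1.3 and +1.5; 0.7 to 1.2 at the start. Friction: yields to about 1.5 N at the knob and stays where left.
- scale (a joint): Angle of the scale disc in the same sense and with the same zero as analyser: the zero line points where the lever would point at that value. Clamped: it keeps its setting in a run (between -0.7 and 0.3). The hairline lies on the zero line when analyser equals scale.
- ring_axis (a point): Centre of the analyser ring on the lid's top face (foot of its axis), 92 mm over the bench when the lid is shut. The black ring is 38 mm in radius, 15 mm high above the lid's top; the aluminium scale disc under it is 62 mm in radius, 3 mm thick, with a line every 10 degrees, longer every 30.
- lever_knob (a point): Centre of the top of the lever's upright black knob: a cylinder 12 mm across, from 13 to 39 mm above the lid's top, 78 mm from the ring's axis (top 131 mm over the bench with the lid shut). It stands at the end of a flat open steel frame, 16 mm wide, 7 to 11 mm above the lid's top, that reaches out from the ring.
- hairline (a point): Point of the hairline (a thin dark line along the middle of the lever's open frame) 52 mm from the ring's axis, 4 mm above the lid's top.
- zero_line (a point): Point of the scale's zero line 52 mm from the ring's axis, 4 mm above the lid's top. The zero line is 2 mm wide, 20 mm long and the only one with an arrowhead at its outer end.
- petri_dish: Bystander, loose: flat glass petri dish, 60 mm across, 13 high. Origin at its foot.
- cork_0: Bystander, loose: cork stopper, 25 mm across, 24 high. Origin at its foot.
- dropper_0: Bystander, loose: brown dropper bottle with a rubber teat, 34 mm across, 103 high. Origin at its foot.
- conical_b: Bystander, loose: conical flask, 64 mm across, 104 high. Origin at its foot.
- beaker_a: Bystander, loose: glass beaker, 56 mm across, 70 high. Origin at its foot.
- pipette_bulb: Bystander, loose: rubber pipette bulb lying on its side, 51x100x51 mm. Origin at its foot.

How it is judged:
By the outcome, as a careful person would: the job done as asked, in the order asked, and still so for the second after the job is handed in, with the robot touching nothing.
It also fails if it takes over 54 s, if anything falls off the work surface, if the arm or the gripper's body presses on something with over 40 N, if the wrist force passes 120 N, or if a joint passes its speed limit or range.

## Working session

There is one attempt and no reset: what is moved stays moved. The work goes in short steps, Python scripts to look and compute and a shell command to move; the robot and the scene stay as the last step left them, time stands still between calls to the robot, and variables do not carry over. Pictures are saved under pics/ and viewed, at most 10 in all, crops included, and the job is handed in when it is done.

```bash
mkdir -p pics; cat > h.py <<'E'
import numpy as np, cv2
from station import arm
def save(n,f):
    im=arm.grab_frame(n); cv2.imwrite(f'pics/{f}.png',cv2.cvtColor(im,cv2.COLOR_RGB2BGR)); return im
def ray(n,u,v,T=None):
    c=arm.get_calibration(n); T=np.array(c['cam_to_world']) if T is None else T
    d=T[:3,:3]@np.array([(u-c['cx'])/c['fx'],(v-c['cy'])/c['fy'],1]); return T[:3,3],d/np.linalg.norm(d)
def plane(n,u,v,z):
    o,d=ray(n,u,v); return o+d*(z-o[2])/d[2]
def proj(n,p):
    c=arm.get_calibration(n); T=np.array(c['cam_to_world']); q=T[:3,:3].T@(np.array(p)-T[:3,3])
    return np.array([c['fx']*q[0]/q[2]+c['cx'],c['fy']*q[1]/q[2]+c['cy']])
def tri(a,b):
    (o1,d1),(o2,d2)=ray(*a),ray(*b)
    s=np.linalg.lstsq(np.c_[d1,-d2],o2-o1,rcond=None)[0]
    p,q=o1+s[0]*d1,o2+s[1]*d2; return (p+q)/2,np.linalg.norm(p-q)
E
python3 - <<'E'
from h import *
a=save('scene','scene0');b=save('side','side0')
print(arm.get_state())
for n in('scene','side'):print(arm.get_calibration(n)['cam_to_world'])
E
```

```text
{'t': 0.1, 'q': array([ 1.62111628e+00,  3.59306473e-01,  1.11465514e-02, -2.85167174e-04,
       -1.22416249e+00, -2.88125772e-01]), 'qd': array([ 0.00092198, -0.00137815,  0.00270252,  0.00055793, -0.00057441,
       -0.00188646]), 'joint_efforts': array([-9.26468019e-04, -5.84162450e+01,  2.93751365e+01,  7.01555058e+00,
        1.02144544e-02, -5.18152433e-05]), 'eef_pos': array([0.15892641, 0.65555062, 0.2257246 ]), 'ee_rot': array([ 3.14005330e+00, -1.76640057e-04, -2.37902767e-01]), 'force': array([-0.42971378,  0.26198142,  0.2314128 ]), 'moment': array([-0.0330562 ,  0.0089144 , -0.00067868]), 'gripper_force': 0.0, 'width': 0.08764057796276037}
[[-0.90187124 -0.24780693  0.35386436  0.2229104 ]
 [-0.43196053  0.50553415 -0.74689044  0.79950283]
 [ 0.00619411 -0.82645444 -0.56296953  0.64939877]
 [ 0.          0.          0.          1.        ]]
[[ 0.84918818 -0.34607514  0.39888773  0.08522781]
 [-0.52797292 -0.54044887  0.65510275 -0.60821793]
 [-0.01113635 -0.76690743 -0.6416611   0.81355263]
 [ 0.          0.          0.          1.        ]]
```

View pics/scene0.png

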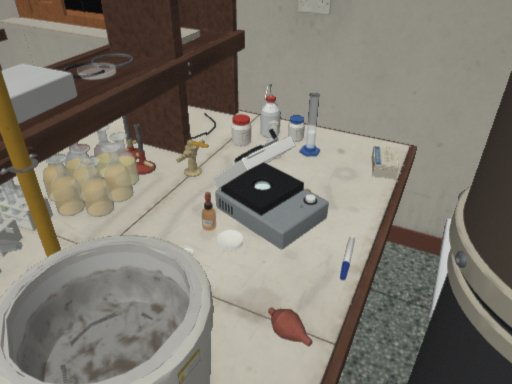

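View pics/side0.png

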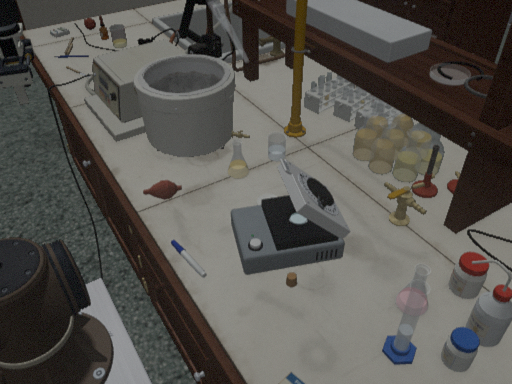

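The scene view shows the polarimeter around (270,195), with its lid open, the button at (311,198) and the dropper bottle at (208,215). The side view shows the housing around (285,240), with the button at (256,243), a cork at (292,279) and the lid near (315,195). Next I'll enlarge both.

```bash
python3 - <<'E'
import cv2,numpy as np
a=cv2.imread('pics/scene0.png')[120:250,200:340];b=cv2.imread('pics/side0.png')[150:280,220:360]
r=lambda x:cv2.resize(x,None,fx=5.6,fy=4.6,interpolation=cv2.INTER_CUBIC)
f=lambda x:cv2.resize(x,(400,371),interpolation=cv2.INTER_CUBIC)
cv2.imwrite('pics/z0.png',np.hstack([f(a),f(b)]))
E
```

```text
(no output)
```

View pics/z0.png

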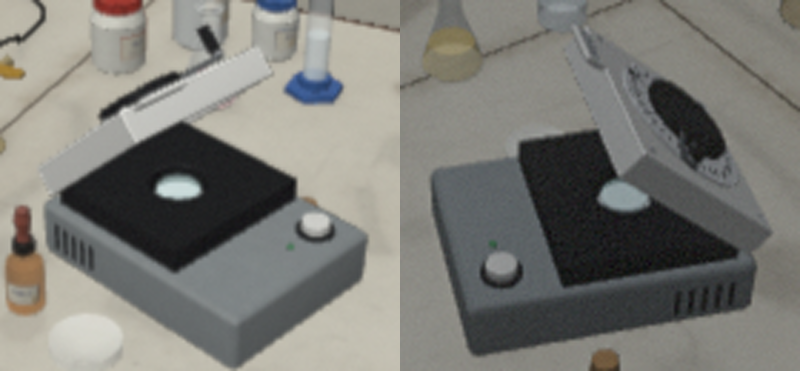

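The left crop (scene) shows housing corners at zoomed (237,320), (365,236) and (48,198), and the button at (316,222). The right crop (side) has corners at (468,325), (433,172) and (752,257), and the button at (503,262). I'll fit the pose and check it.

```bash
python3 - <<'E'
from h import *
from scipy.optimize import least_squares
k=400/140
S=lambda u,v:(200+u/k,120+v/k); D=lambda u,v:(220+(u-400)/k,150+v/k)
obs=[('scene',S(237,320),(-.145,.085,.06)),('scene',S(365,236),(-.145,-.085,.06)),('scene',S(48,198),(.085,.085,.06)),('scene',S(316,220),(-.112,-.05,.072)),
('side',D(468,325),(-.145,-.085,.06)),('side',D(433,172),(-.145,.085,.06)),('side',D(752,257),(.085,-.085,.06)),('side',D(503,260),(-.112,-.05,.072))]
def W(x,p):
    c,s=np.cos(x[2]),np.sin(x[2]);return np.array([x[0]+c*p[0]-s*p[1],x[1]+s*p[0]+c*p[1],p[2]])
r=least_squares(lambda x:np.concatenate([proj(n,W(x,p))-uv for n,uv,p in obs]),[.6,0,0])
print(r.x,r.fun.round(1))
x=r.x;np.save('pose.npy',x);print('btn',W(x,(-.112,-.05,.072)))
im={n:cv2.imread(f'pics/{n}0.png') for n in('scene','side')}
for n,o,ox in(('scene',S,0),('side',D,400)):
  for a in(.7,.85,1.0):
    print(n,a)
    for nm,l,h,y in(('FL',.153,.029,.08),('FR',.153,.029,-.08),('tab',.160,.029,.045),('axis',.078,.029,0)):
      p=W(x,(.078-l*np.cos(a)+h*np.sin(a),y,.063+l*np.sin(a)+h*np.cos(a)))
      q=proj(n,p);off=(200,120) if n=='scene' else (220,150)
      print(nm,p.round(3),((q-off)*k+[ox,0]).round())
for nm,n,u,v,z in(('petri','scene',230,239,.006),('dropper','scene',208,227,0),('cork','side',292,285,0),('bulb','side',163,190,.025),('con','side',238,174,0)):
  print(nm,plane(n,u,v,z))
E
```

```text
[ 0.58092689  0.01569423 -0.33366637] [ 0.1  0.6  2.6 -2.3 -2.8  0.8  0.2 -0.5 -0.  -3.2 -2.2 -1.6  2.8  2.5
 -0.8  1.4]
btn [0.45872845 0.00513288 0.072     ]
scene 0.7
FL [0.588 0.098 0.184] [126. 119.]
FR [ 0.536 -0.053  0.184] [264.  51.]
tab [0.571 0.067 0.188] [164. 100.]
axis [0.616 0.004 0.135] [148. 110.]
scene 0.85
FL [0.606 0.092 0.197] [109.  95.]
FR [ 0.554 -0.06   0.197] [247.  29.]
tab [0.59  0.06  0.202] [146.  75.]
axis [ 0.627 -0.     0.141] [139. 100.]
scene 1.0
FL [0.626 0.085 0.207] [90. 74.]
FR [ 0.573 -0.066  0.207] [229.  10.]
tab [0.611 0.053 0.213] [126.  54.]
axis [ 0.638 -0.004  0.144] [129.  91.]
side 0.7
FL [0.588 0.098 0.184] [576.  30.]
FR [ 0.536 -0.053  0.184] [636. 161.]
tab [0.571 0.067 0.188] [581.  53.]
axis [0.616 0.004 0.135] [673. 130.]
side 0.85
FL [0.606 0.092 0.197] [600.  13.]
FR [ 0.554 -0.06   0.197] [663. 142.]
tab [0.59  0.06  0.202] [607.  34.]
axis [ 0.627 -0.     0.141] [687. 122.]
side 1.0
FL [0.626 0.085 0.207] [626.  -1.]
FR [ 0.573 -0.066  0.207] [693. 127.]
tab [0.611 0.053 0.213] [635.  19.]
axis [ 0.638 -0.004  0.144] [702. 116.]
petri [0.59631089 0.15832815 0.006     ]
dropper [0.6688119  0.13706169 0.        ]
cork [ 0.49461176 -0.08701795  0.        ]
bulb [0.37875894 0.33611467 0.025     ]
con [0.59526816 0.31739475 0.        ]
```

The pose fit puts the instrument at about (0.581, 0.016), yaw −0.33, with the lid at about 0.7 rad. I'll shut the fingers, move over to the front of it and look with the wrist camera.

```bash
R='x'
python3 -m crank '[{"dx":0.07,"dy":-0.18,"dz":0.03,"twist":-5.5,"grip":-1},{"dx":0.07,"dy":-0.18,"dz":0.03,"twist":-5.5,"grip":-1},{"dx":0.07,"dy":-0.18,"dz":0.03,"twist":-5.5,"grip":-1},{"dx":0.07,"dy":-0.18,"dz":0.03,"twist":-5.5,"grip":-1},{"dx":0.07,"dy":-0.18,"dz":0.03,"twist":-5.5,"grip":-1}]' 10
python3 -m crank '[{"dx":0.07,"dy":-0.18,"dz":0.03,"grip":-1},{"dx":0.07,"dy":-0.18,"dz":0.03,"grip":-1},{"dx":0.07,"dy":-0.18,"dz":0.03,"grip":-1},{"dx":0.07,"dy":-0.18,"dz":0.03,"grip":-1},{"dx":0.07,"dy":-0.18,"dz":0.03,"grip":-1}]'
python3 -m crank '[{"dx":0.07,"dy":-0.18,"dz":0.03,"grip":-1},{"dx":0.07,"dy":-0.18,"dz":0.03,"grip":-1},{"dx":0.07,"dy":-0.18,"dz":0.03,"grip":-1},{"dx":0.07,"dy":-0.18,"dz":0.03,"grip":-1},{"dx":0.07,"dy":-0.18,"dz":0.03,"grip":-1}]'
python3 -m crank '[{"dx":0.07,"dy":-0.07,"dz":0.0,"grip":-1},{"dx":0.07,"dy":-0.07,"dz":0.0,"grip":-1},{"dx":0.07,"dy":-0.07,"dz":0.0,"grip":-1},{"dx":0.07,"dy":-0.07,"dz":0.0,"grip":-1},{"dx":0.07,"dy":-0.07,"dz":0.0,"grip":-1}]'
python3 - <<'E'
from h import *
print(arm.get_calibration('wrist'))
s=arm.get_state();print(s['t'],s['eef_pos'],s['ee_rot'],s['width']);save('wrist','w1')
E
```

```text
t: 0.52
eef_pos: [0.2297, 0.4728, 0.2568]
ee_rot: [3.141, 0.0, -0.334]
force: [0.1, -0.5, 0.7]
width: 0.06
gripper_force: 0.0
{'fx': 267.0081385241173, 'fy': 267.0081385241173, 'cx': 260.31661431866877, 'cy': 195.8885384065492, 'tool_from_camera': array([[ 9.71669780e-04, -9.59579133e-01, -2.81437281e-01,
         7.59514336e-02],
       [ 9.99998744e-01,  1.28489844e-03, -9.28424148e-04,
         7.45513014e-04],
       [ 1.25251476e-03, -2.81436025e-01,  9.59579176e-01,
        -1.57700211e-01],
       [ 0.00000000e+00,  0.00000000e+00,  0.00000000e+00,
         1.00000000e+00]])}
0.5167 [0.22967405 0.47284897 0.25684789] [ 3.14114247e+00  2.86787857e-05 -3.34213445e-01] 0.06004722860911895invalid input at $[0]: expected keys dx, dy, dz, twist, grip
invalid input at $[0]: expected keys dx, dy, dz, twist, grip
invalid input at $[0]: expected keys dx, dy, dz, twist, grip
```

View pics/w1.png

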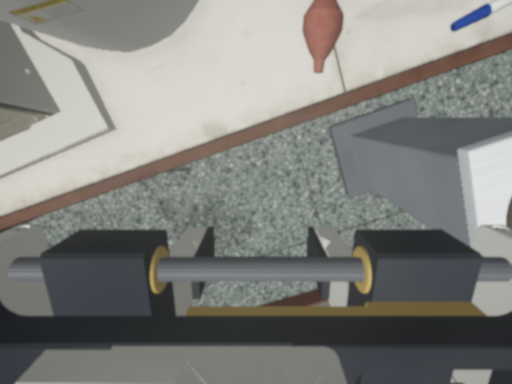

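Only the first call ran, because every row needs all five keys. The wrist view shows the bulb at (323,30) and the fingers closing, with no instrument in view yet.

```bash
python3 -m crank '[{"dx":0.07,"dy":-0.18,"dz":0.03,"twist":0,"grip":-1},{"dx":0.07,"dy":-0.18,"dz":0.03,"twist":0,"grip":-1},{"dx":0.07,"dy":-0.18,"dz":0.03,"twist":0,"grip":-1},{"dx":0.07,"dy":-0.18,"dz":0.03,"twist":0,"grip":-1},{"dx":0.07,"dy":-0.18,"dz":0.03,"twist":0,"grip":-1}]' &&
python3 -m crank '[{"dx":0.07,"dy":-0.18,"dz":0.03,"twist":0,"grip":-1},{"dx":0.07,"dy":-0.18,"dz":0.03,"twist":0,"grip":-1},{"dx":0.07,"dy":-0.18,"dz":0.03,"twist":0,"grip":-1},{"dx":0.07,"dy":-0.18,"dz":0.03,"twist":0,"grip":-1},{"dx":0.07,"dy":-0.18,"dz":0.03,"twist":0,"grip":-1}]' &&
python3 -m crank '[{"dx":0.09,"dy":-0.07,"dz":0.04,"twist":0,"grip":-1},{"dx":0.09,"dy":-0.07,"dz":0.04,"twist":0,"grip":-1},{"dx":0.09,"dy":-0.07,"dz":0.04,"twist":0,"grip":-1},{"dx":0.09,"dy":-0.07,"dz":0.04,"twist":0,"grip":-1},{"dx":0.09,"dy":-0.07,"dz":0.04,"twist":0,"grip":-1}]'
python3 - <<'E'
from h import *
s=arm.get_state();print(s['t'],s['eef_pos'],s['ee_rot'],s['width']);save('wrist','w2')
E
```

```text
t: 0.98
eef_pos: [0.2993, 0.2931, 0.287]
ee_rot: [-3.141, 0.0, -0.334]
force: [1.0, -0.3, -0.3]
width: 0.0226
gripper_force: 0.0
t: 1.4
eef_pos: [0.3692, 0.1133, 0.3173]
ee_rot: [-3.141, -0.001, -0.334]
force: [-0.0, 0.8, -0.2]
width: 0.0007
gripper_force: 0.0
t: 1.82
eef_pos: [0.46, 0.0446, 0.3561]
ee_rot: [3.141, 0.001, -0.338]
force: [-0.6, 0.0, -0.3]
width: -0.0
gripper_force: 0.0
1.8167 [0.46000581 0.04463645 0.35606757] [ 3.14078277e+00  9.56523782e-04 -3.38032387e-01] -3.070637156177942e-05
```

View pics/w2.png

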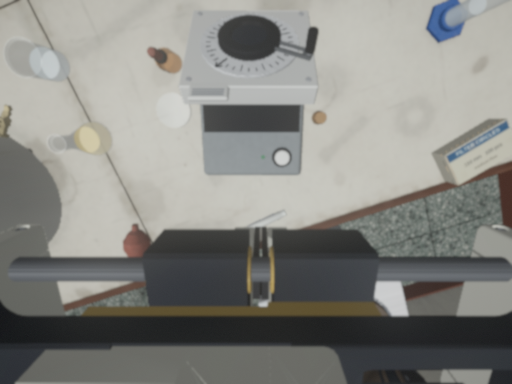

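The instrument is squarely in view. Its front housing corners are at (205,175) and (300,174), the button at (282,157), the tab near (209,92), the knob near (312,35) and the zero arrowhead near (218,65). I'll refine the pose from these.

```bash
cat >> h.py <<'E'
from scipy.spatial.transform import Rotation as Ro
def wT(s):
    T=np.eye(4);T[:3,:3]=Ro.from_euler('xyz',s['ee_rot']).as_matrix();T[:3,3]=s['eef_pos']
    return T@np.array(arm.get_calibration('wrist')['tool_from_camera'])
def wplane(T,u,v,z):
    o,d=ray('wrist',u,v,T);return o+d*(z-o[2])/d[2]
E
python3 - <<'E'
from h import *
s=arm.get_state();T=wT(s)
im=cv2.imread('pics/w2.png')
m=(im[145:170,268:298].min(2)>170).astype(np.uint8)
n,_,st,c=cv2.connectedComponentsWithStats(m);i=1+st[1:,4].argmax();bc=c[i]+[268,145];print('btnpx',bc,st[i])
b=wplane(T,*bc,.072);fl=wplane(T,204.5,175,.06);fr=wplane(T,301,174.5,.06)
print(b,fl,fr,'w',np.linalg.norm(fl-fr))
e=(fl-fr)[:2];yaw=np.arctan2(-e[0],e[1]);print('yaw',yaw)
R=np.array([[np.cos(yaw),-np.sin(yaw)],[np.sin(yaw),np.cos(yaw)]])
print('origin from corners',(fl+fr)[:2]/2+R@[.145,0],'from button',b[:2]+R@[.112,.05])
o=((fl+fr)[:2]/2+R@[.145,0]+b[:2]+R@[.112,.05])/2
c=arm.get_calibration('wrist')
for a in(.65,.7,.75,.8,.85):
  for l,h,y in((.153,.029,.08),(.153,.029,-.08),(.16,.029,.045)):
    p=np.r_[o+R@[.078-l*np.cos(a)+h*np.sin(a),y],.063+l*np.sin(a)+h*np.cos(a)]
    q=T[:3,:3].T@(p-T[:3,3]);print(a,p.round(4),[round(c['fx']*q[0]/q[2]+c['cx'],1),round(c['fy']*q[1]/q[2]+c['cy'],1)])
cv2.imwrite('pics/z2.png',cv2.resize(im[0:180,160:340],(600,600),interpolation=cv2.INTER_CUBIC))
E
```

```text
btnpx [281.66451613 157.47741935] [  7   6  14  14 155]
[0.45881366 0.00754024 0.072     ] [0.47192401 0.14263069 0.06      ] [ 0.41783901 -0.01530367  0.06      ] w 0.1669384537389695
yaw -0.3299351944100132
origin from corners [0.58206069 0.01668616] from button [0.58097184 0.01855745]
0.65 [0.5826 0.1018 0.1787] [np.float64(180.2), np.float64(97.8)]
0.65 [ 0.5308 -0.0496  0.1787] [np.float64(315.9), np.float64(97.0)]
0.65 [0.566  0.0705 0.1829] [np.float64(209.5), np.float64(102.4)]
0.7 [0.5882 0.0999 0.1837] [np.float64(178.4), np.float64(92.0)]
0.7 [ 0.5364 -0.0515  0.1837] [np.float64(317.1), np.float64(91.2)]
0.7 [0.5718 0.0685 0.1883] [np.float64(208.3), np.float64(96.5)]
0.75 [0.594  0.0979 0.1885] [np.float64(176.7), np.float64(85.8)]
0.75 [ 0.5422 -0.0535  0.1885] [np.float64(318.2), np.float64(85.0)]
0.75 [0.5778 0.0664 0.1933] [np.float64(207.1), np.float64(90.1)]
0.8 [0.6001 0.0958 0.193 ] [np.float64(175.0), np.float64(79.2)]
0.8 [ 0.5482 -0.0555  0.193 ] [np.float64(319.4), np.float64(78.3)]
0.8 [0.5841 0.0643 0.198 ] [np.float64(205.9), np.float64(83.2)]
0.85 [0.6063 0.0937 0.1971] [np.float64(173.2), np.float64(72.1)]
0.85 [ 0.5545 -0.0577  0.1971] [np.float64(320.5), np.float64(71.2)]
0.85 [0.5906 0.0621 0.2023] [np.float64(204.7), np.float64(75.8)]
```

View pics/z2.png

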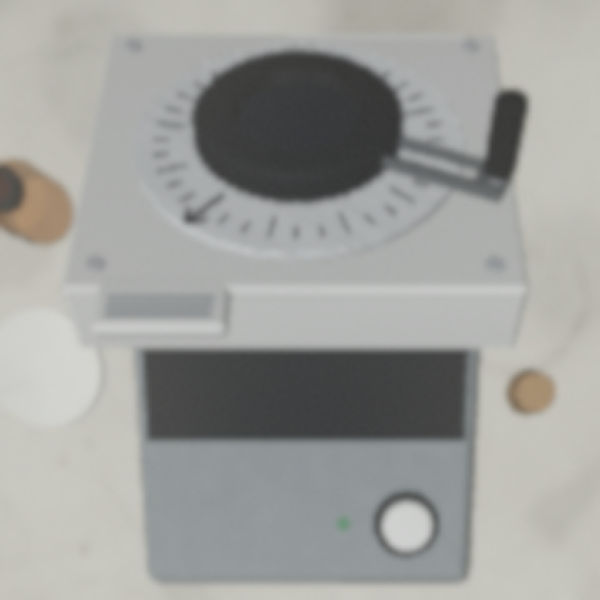

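The lid top's front edge is at zoomed row 287, so the lid angle is about 0.745. The arrowhead is at zoomed (190,217), and the lever points right. Next I compute the waypoints along the lid's arc.

```bash
cat >> h.py <<'E'
O=np.array([.5815,.0176]);YAW=-.330
RZ=np.array([[np.cos(YAW),-np.sin(YAW)],[np.sin(YAW),np.cos(YAW)]])
def L2W(x,y,z): return np.r_[O+RZ@[x,y],z]
E
python3 - <<'E'
from h import *
s=arm.get_state();p0=s['eef_pos'];print(p0)
for a in(.745,.6,.45,.3,.15,.05,0,-.03):
    l=.156;p=L2W(.078-l*np.cos(a)+.029*np.sin(a),.045,.063+l*np.sin(a)+.029*np.cos(a)+.0095*np.tan(a))
    print(a,p.round(4),(p-p0).round(4))
E
```

```text
[0.45902475 0.04537657 0.35576321]
0.745 [0.58   0.0657 0.1988] [ 0.121   0.0203 -0.1569]
0.6 [0.5636 0.0713 0.1815] [ 0.1045  0.0259 -0.1742]
0.45 [0.5489 0.0763 0.1616] [ 0.0899  0.031  -0.1942]
0.3 [0.537  0.0804 0.1397] [ 0.078  0.035 -0.216]
0.15 [0.528  0.0835 0.1164] [ 0.069   0.0381 -0.2393]
0.05 [0.5238 0.0849 0.1002] [ 0.0648  0.0395 -0.2555]
0 [0.5223 0.0854 0.092 ] [ 0.0633  0.0401 -0.2638]
-0.03 [0.5215 0.0857 0.087 ] [ 0.0625  0.0403 -0.2687]
```

```bash
python3 -m crank '[{"dx":0.04,"dy":0.007,"dz":-0.01,"twist":0,"grip":-1},{"dx":0.08,"dy":0.014,"dz":-0.03,"twist":0,"grip":-1},{"dx":0.12,"dy":0.02,"dz":-0.06,"twist":0,"grip":-1},{"dx":0.121,"dy":0.02,"dz":-0.10,"twist":0,"grip":-1},{"dx":0.121,"dy":0.02,"dz":-0.14,"twist":0,"grip":-1}]' &&
python3 -m crank '[{"dx":0,"dy":0,"dz":-0.01,"twist":0,"grip":-1},{"dx":-0.002,"dy":0.001,"dz":-0.018,"twist":0,"grip":-1},{"dx":-0.008,"dy":0.003,"dz":-0.025,"twist":0,"grip":-1},{"dx":-0.013,"dy":0.004,"dz":-0.03,"twist":0,"grip":-1},{"dx":-0.017,"dy":0.006,"dz":-0.035,"twist":0,"grip":-1}]'
python3 - <<'E'
from h import *
s=arm.get_state();print(s['eef_pos'],s['force'],s['t'])
E
```

```text
t: 2.28
eef_pos: [0.5812, 0.0678, 0.2198]
ee_rot: [-3.141, -0.001, -0.332]
force: [0.1, -0.3, -1.1]
width: 0.0005
gripper_force: 0.0
t: 2.7
eef_pos: [0.5632, 0.0727, 0.1891]
ee_rot: [-3.139, -0.004, -0.333]
force: [-2.2, -2.0, 5.8]
width: 0.0008
gripper_force: 2.7
[0.56315456 0.07265899 0.18914476] [-2.22436756 -1.95671719  5.77322868] 2.7
```

```bash
python3 -m crank '[{"dx":-0.004,"dy":0.001,"dz":-0.005,"twist":0,"grip":-1},{"dx":-0.008,"dy":0.002,"dz":-0.010,"twist":0,"grip":-1},{"dx":-0.012,"dy":0.004,"dz":-0.015,"twist":0,"grip":-1},{"dx":-0.015,"dy":0.005,"dz":-0.021,"twist":0,"grip":-1},{"dx":-0.018,"dy":0.006,"dz":-0.026,"twist":0,"grip":-1}]' &&
python3 -m crank '[{"dx":-0.003,"dy":0.001,"dz":-0.006,"twist":0,"grip":-1},{"dx":-0.006,"dy":0.002,"dz":-0.011,"twist":0,"grip":-1},{"dx":-0.009,"dy":0.003,"dz":-0.017,"twist":0,"grip":-1},{"dx":-0.012,"dy":0.004,"dz":-0.023,"twist":0,"grip":-1},{"dx":-0.015,"dy":0.005,"dz":-0.029,"twist":0,"grip":-1}]' &&
python3 -m crank '[{"dx":-0.002,"dy":0.001,"dz":-0.007,"twist":0,"grip":-1},{"dx":-0.004,"dy":0.001,"dz":-0.014,"twist":0,"grip":-1},{"dx":-0.006,"dy":0.002,"dz":-0.021,"twist":0,"grip":-1},{"dx":-0.007,"dy":0.002,"dz":-0.028,"twist":0,"grip":-1},{"dx":-0.008,"dy":0.002,"dz":-0.033,"twist":0,"grip":-1}]'
```

```text
t: 3.12
eef_pos: [0.5442, 0.0789, 0.1623]
ee_rot: [-3.139, -0.001, -0.333]
force: [-4.2, 1.0, 5.7]
width: 0.0004
gripper_force: 2.7
t: 3.53
eef_pos: [0.5301, 0.0834, 0.1317]
ee_rot: [-3.14, -0.001, -0.334]
force: [-0.4, 1.6, 1.9]
width: 0.0007
gripper_force: 1.0
t: 3.95
eef_pos: [0.5215, 0.0848, 0.0974]
ee_rot: [3.141, 0.001, -0.334]
force: [0.3, 0.8, 1.6]
width: 0.0005
gripper_force: 0.9
```

```bash
python3 -m crank '[{"dx":0,"dy":0,"dz":-0.003,"twist":0,"grip":-1},{"dx":0,"dy":0,"dz":-0.006,"twist":0,"grip":-1},{"dx":0,"dy":0,"dz":-0.008,"twist":0,"grip":-1},{"dx":0,"dy":0,"dz":-0.008,"twist":0,"grip":-1},{"dx":0,"dy":0,"dz":-0.008,"twist":0,"grip":-1}]'
```

```text
t: 4.37
eef_pos: [0.5215, 0.0847, 0.0921]
ee_rot: [3.141, -0.0, -0.333]
force: [-9.1, 1.3, 19.0]
width: 0.0004
gripper_force: 9.5
```

The lid stopped at z = 0.092 with 19 N on it, so it is shut. Next I lift and move over the button.

```bash
python3 -m crank '[{"dx":0,"dy":0,"dz":0.03,"twist":0,"grip":-1},{"dx":-0.005,"dy":-0.01,"dz":0.06,"twist":0,"grip":-1},{"dx":-0.02,"dy":-0.03,"dz":0.09,"twist":0,"grip":-1},{"dx":-0.04,"dy":-0.055,"dz":0.11,"twist":0,"grip":-1},{"dx":-0.063,"dy":-0.078,"dz":0.12,"twist":0,"grip":-1}]'
python3 -m crank '[{"dx":0,"dy":0,"dz":0,"twist":0,"grip":-1},{"dx":0,"dy":0,"dz":0,"twist":0,"grip":-1},{"dx":0,"dy":0,"dz":0,"twist":0,"grip":-1},{"dx":0,"dy":0,"dz":0,"twist":0,"grip":-1},{"dx":0,"dy":0,"dz":0,"twist":0,"grip":-1}]'
python3 - <<'E'
from h import *
s=arm.get_state();T=wT(s);print(s['eef_pos'],s['ee_rot']);im=save('wrist','w3')
c=arm.get_calibration('wrist')
def wp(p):
    q=T[:3,:3].T@(p-T[:3,3]);return np.array([c['fx']*q[0]/q[2]+c['cx'],c['fy']*q[1]/q[2]+c['cy']]).round(1)
for n,p in(('btn',L2W(-.112,-.05,.072)),('axis',L2W(0,0,.107)),('FL',L2W(-.075,.08,.092)),('FR',L2W(-.075,-.08,.092))):print(n,p.round(4),wp(p))
cv2.imwrite('pics/z3.png',cv2.resize(cv2.imread('pics/w3.png'),(800,600),interpolation=cv2.INTER_CUBIC))
E
```

```text
t: 4.78
eef_pos: [0.4598, 0.0064, 0.2132]
ee_rot: [-3.14, -0.003, -0.333]
force: [0.4, -0.6, 0.4]
width: 0.0003
gripper_force: 0.0
t: 5.2
eef_pos: [0.4591, 0.0073, 0.2099]
ee_rot: [3.141, 0.001, -0.333]
force: [-0.6, -0.3, 0.2]
width: 0.001
gripper_force: 0.0
[0.45912933 0.0073121  0.20986014] [ 3.14056678e+00  9.99737602e-04 -3.33369579e-01]
btn [0.4593 0.0066 0.072 ] [260.3 186.4]
axis [0.5815 0.0176 0.107 ] [204.3  75.2]
FL [0.5365 0.1176 0.092 ] [134.2 156.7]
FR [ 0.4846 -0.0338  0.092 ] [289.4 156.3]
```

View pics/z3.png

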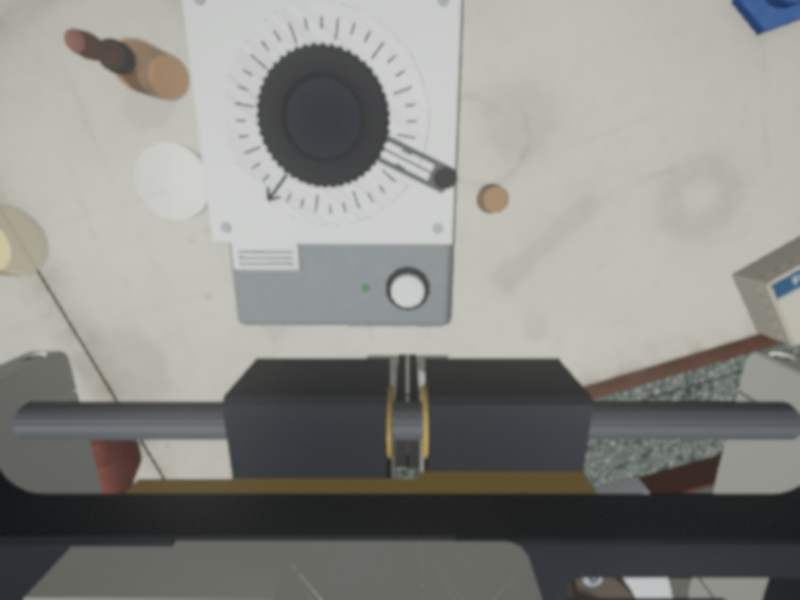

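The lid is flat shut. The button is at (408,291) in this 1.56× view, as predicted. The arrowhead points down-left to (270,200), the knob is at (444,177) and the ring centre is at (323,117). Now I press the button.

```bash
python3 -m crank '[{"dx":0,"dy":0,"dz":-0.04,"twist":0,"grip":-1},{"dx":0,"dy":0,"dz":-0.08,"twist":0,"grip":-1},{"dx":0,"dy":0,"dz":-0.11,"twist":0,"grip":-1},{"dx":0,"dy":0,"dz":-0.125,"twist":0,"grip":-1},{"dx":0,"dy":0,"dz":-0.133,"twist":0,"grip":-1}]'
python3 -m crank '[{"dx":0,"dy":0,"dz":-0.002,"twist":0,"grip":-1},{"dx":0,"dy":0,"dz":-0.004,"twist":0,"grip":-1},{"dx":0,"dy":0,"dz":-0.007,"twist":0,"grip":-1},{"dx":0,"dy":0,"dz":-0.010,"twist":0,"grip":-1},{"dx":0,"dy":0,"dz":-0.010,"twist":0,"grip":-1}]'
```

```text
t: 5.67
eef_pos: [0.4574, 0.0066, 0.0746]
ee_rot: [3.138, 0.004, -0.334]
force: [0.8, 0.5, -0.4]
width: 0.0006
gripper_force: 0.0
t: 6.08
eef_pos: [0.4596, 0.0073, 0.0681]
ee_rot: [-3.14, -0.001, -0.334]
force: [-0.6, -0.1, -0.3]
width: 0.0005
gripper_force: 0.0
```

```bash
python3 -m crank '[{"dx":0,"dy":0,"dz":-0.001,"twist":0,"grip":-1},{"dx":0,"dy":0,"dz":-0.002,"twist":0,"grip":-1},{"dx":0,"dy":0,"dz":-0.003,"twist":0,"grip":-1},{"dx":0,"dy":0,"dz":-0.004,"twist":0,"grip":-1},{"dx":0,"dy":0,"dz":-0.004,"twist":0,"grip":-1}]'
```

```text
t: 6.5
eef_pos: [0.4598, 0.0072, 0.0669]
ee_rot: [-3.141, -0.002, -0.332]
force: [-12.6, 2.3, 39.5]
width: 0.0005
gripper_force: 19.5
```

The button reached its hard stop (z = 0.067, 39 N). I'll lift off and measure the ring, zero line and knob.

```bash
python3 -m crank '[{"dx":0,"dy":0,"dz":0.03,"twist":0,"grip":-1},{"dx":0,"dy":0,"dz":0.07,"twist":0,"grip":-1},{"dx":0,"dy":0,"dz":0.11,"twist":0,"grip":-1},{"dx":0,"dy":0,"dz":0.14,"twist":0,"grip":-1},{"dx":0,"dy":0,"dz":0.14,"twist":0,"grip":-1}]'
python3 -m crank '[{"dx":0,"dy":0,"dz":0,"twist":0,"grip":-1},{"dx":0,"dy":0,"dz":0,"twist":0,"grip":-1},{"dx":0,"dy":0,"dz":0,"twist":0,"grip":-1},{"dx":0,"dy":0,"dz":0,"twist":0,"grip":-1},{"dx":0,"dy":0,"dz":0,"twist":0,"grip":-1}]'
cat > m.py <<'E'
from h import *
import sys
def rect(name,z=.095,half=.1,ppm=4000):
    # lid-plane picture: pixel (col,row)-> local (x=-(row..), y=-(col..)); front is down, left is left
    s=arm.get_state();T=wT(s);save('wrist',name);im=cv2.imread(f'pics/{name}.png')
    c=arm.get_calibration('wrist');N=600
    def wp(p):
        q=T[:3,:3].T@(p-T[:3,3]);return [c['fx']*q[0]/q[2]+c['cx'],c['fy']*q[1]/q[2]+c['cy']]
    loc=[(half,half),(half,-half),(-half,-half),(-half,half)]
    src=np.float32([wp(L2W(x,y,z)) for x,y in loc]);dst=np.float32([(0,0),(N,0),(N,N),(0,N)])
    H=cv2.getPerspectiveTransform(src,dst)
    out=cv2.warpPerspective(im,H,(N,N),flags=cv2.INTER_CUBIC)
    cv2.imwrite(f'pics/{name}r.png',out);return s,T,im,out
E
python3 - <<'E'
from m import *
s,T,im,out=rect('w4')
hsv=cv2.cvtColor(im,cv2.COLOR_BGR2GRAY)
m=(hsv<75).astype(np.uint8);m[:30,:0]=0
m=cv2.morphologyEx(m[:150],cv2.MORPH_OPEN,np.ones((5,5)))
n,lab,st,c=cv2.connectedComponentsWithStats(m)
for i in range(1,n):
    if st[i,4]>40:
        print(st[i],c[i])
i=1+np.argmax(st[1:,4]*(np.abs(c[1:,0]-207)<30))
(cx,cy),ax,_=cv2.fitEllipse(max(cv2.findContours((lab==i).astype(np.uint8),0,2)[0],key=len))
A=wplane(T,cx,cy,.105);print('axis',cx,cy,ax,A, 'local',RZ.T@(A[:2]-O),s['eef_pos'],s['t'])
E
```

```text
t: 6.92
eef_pos: [0.4622, 0.0077, 0.2105]
ee_rot: [-3.135, -0.009, -0.333]
force: [1.4, 1.0, -0.1]
width: 0.0005
gripper_force: 0.0
t: 7.33
eef_pos: [0.4584, 0.0068, 0.2026]
ee_rot: [3.14, 0.002, -0.334]
force: [0.4, 0.4, 0.4]
width: 0.0002
gripper_force: 0.0
[ 70  27  10  17 135] [74.55555556 35.75555556]
[ 163   27   83   90 5808] [204.29752066  71.88464187]
axis 204.31124877929688 71.88257598876953 (81.11910247802734, 89.46424865722656) [0.58216081 0.01522089 0.105     ] local [ 0.00139609 -0.00203661] [0.45837173 0.00676514 0.20262402] 7.3333
```

View pics/w4r.png

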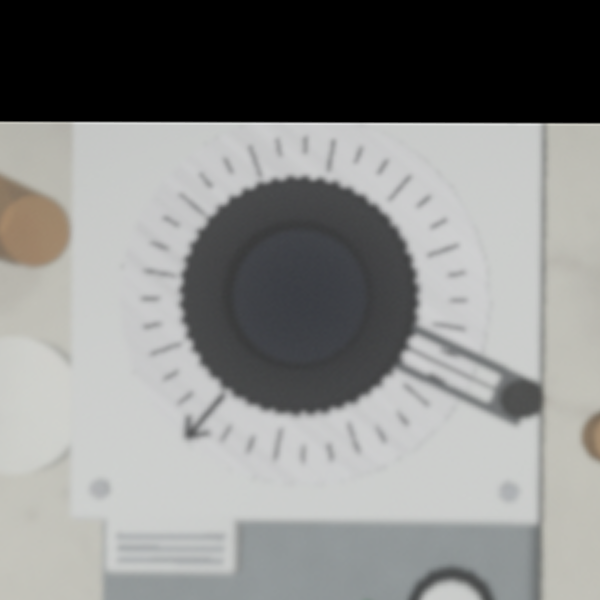

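In the lid-plane picture (3 px/mm, front down), the disc centre is at (306,299). The zero line runs from (223,397) to its arrowhead at (188,437), which gives scale ≈ −40.5°. The hairline reaches (490,380), so the lever is at about +66°. Next I'll plan the push with a finger flank behind the knob.

```bash
cat > plan.py <<'E'
from h import *
C=(-.0,-.002)
def tcp(adeg,d,z=.114,r=.078):
    a=np.radians(adeg);u=np.array([-np.cos(a),-np.sin(a)]);t=np.array([np.sin(a),-np.cos(a)])
    return L2W(*(np.array(C)+r*u+d*t),z)
E
python3 - <<'E'
from plan import *
s=arm.get_state();print(s['q'].round(3));p0=s['eef_pos']
p=tcp(66,.048,.20);print('to start',p.round(4),(p-p0).round(4))
for d in(.048,.03):print(d,(tcp(66,d)-p).round(4))
b=tcp(66,.027)
for a in range(66,-45,-3):print(a,((tcp(a,.027)-b)*1000).round(1)[:2], end='\n' if (66-a)%15==0 else ' ')
E
```

```text
[ 0.446  0.015 -0.478 -0.    -1.079  0.791]
to start [ 0.5629 -0.0741  0.2   ] [ 0.1044 -0.0809 -0.0028]
0.048 [ 0.     0.    -0.086]
0.03 [-0.0132  0.0123 -0.086 ]
66 [0. 0.]
63 [-3.9  1.8] 60 [-7.7  3.9] 57 [-11.4   6.1] 54 [-15.    8.6] 51 [-18.4  11.2]
48 [-21.7  14. ] 45 [-24.8  17. ] 42 [-27.8  20.1] 39 [-30.6  23.4] 36 [-33.3  26.8]
33 [-35.8  30.3] 30 [-38.  34.] 27 [-40.1  37.8] 24 [-42.   41.7] 21 [-43.6  45.7]
18 [-45.1  49.8] 15 [-46.3  53.9] 12 [-47.4  58.1] 9 [-48.2  62.3] 6 [-48.7  66.6]
3 [-49.1  70.9] 0 [-49.2  75.2] -3 [-49.1  79.6] -6 [-48.8  83.9] -9 [-48.2  88.2]
-12 [-47.5  92.4] -15 [-46.5  96.6] -18 [-45.3 100.8] -21 [-43.8 104.8] -24 [-42.2 108.8]
-27 [-40.3 112.7] -30 [-38.3 116.6] -33 [-36.  120.2] -36 [-33.6 123.8] -39 [-31.  127.2]
-42 [-28.2 130.5]
```

```bash
python3 -m crank '[{"dx":0.02,"dy":-0.02,"dz":0,"twist":7,"grip":-1},{"dx":0.04,"dy":-0.03,"dz":0,"twist":14,"grip":-1},{"dx":0.06,"dy":-0.05,"dz":0,"twist":21,"grip":-1},{"dx":0.08,"dy":-0.06,"dz":0,"twist":28,"grip":-1},{"dx":0.104,"dy":-0.081,"dz":0,"twist":35,"grip":-1}]'
python3 -m crank '[{"dx":0,"dy":0,"dz":0,"twist":7,"grip":-1},{"dx":0,"dy":0,"dz":0,"twist":14,"grip":-1},{"dx":0,"dy":0,"dz":0,"twist":21,"grip":-1},{"dx":0,"dy":0,"dz":-0.01,"twist":28,"grip":-1},{"dx":0,"dy":0,"dz":-0.02,"twist":31,"grip":-1}]'
python3 -m crank '[{"dx":0,"dy":0,"dz":-0.02,"twist":0,"grip":-1},{"dx":0,"dy":0,"dz":-0.04,"twist":0,"grip":-1},{"dx":0,"dy":0,"dz":-0.06,"twist":0,"grip":-1},{"dx":0,"dy":0,"dz":-0.066,"twist":0,"grip":-1},{"dx":0,"dy":0,"dz":-0.066,"twist":0,"grip":-1}]'
python3 - <<'E'
from plan import *
s=arm.get_state();print(s['q'].round(3),s['eef_pos'],s['ee_rot'],s['t']);save('wrist','w5');
for d in(.042,.036,.03,.024):print(d,(tcp(66,d)-s['eef_pos']).round(4))
E
```

```text
t: 7.8
eef_pos: [0.5634, -0.0742, 0.203]
ee_rot: [-3.141, 0.001, 0.284]
force: [0.9, 0.9, 0.1]
width: -0.0
gripper_force: 0.0
t: 8.22
eef_pos: [0.5631, -0.0742, 0.1831]
ee_rot: [3.142, 0.0, 0.825]
force: [0.5, 1.2, -0.3]
width: 0.0006
gripper_force: 0.0
t: 8.63
eef_pos: [0.5615, -0.0743, 0.1155]
ee_rot: [-3.139, 0.004, 0.818]
force: [0.0, -0.1, 0.7]
width: 0.0006
gripper_force: 0.0
[ 0.214  0.282 -0.375 -0.    -0.918  2.175] [ 0.5615306  -0.07425757  0.11546183] [-3.13890611  0.00353631  0.81795471] 8.6333
0.042 [-0.003   0.0042 -0.0015]
0.036 [-0.0074  0.0083 -0.0015]
0.03 [-0.0118  0.0124 -0.0015]
0.024 [-0.0162  0.0165 -0.0015]
```

View pics/w5.png

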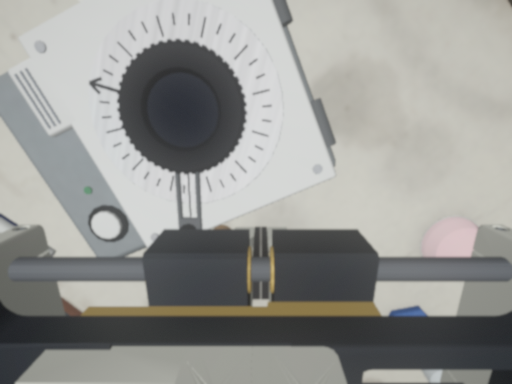

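The fingers are beside the lever, clear of it. The lever frame is at (190,195) and the arrow at (95,85). I'll bring the finger in along the tangent while watching the force.

```bash
python3 -m crank '[{"dx":-0.003,"dy":0.003,"dz":0,"twist":0,"grip":-1},{"dx":-0.006,"dy":0.006,"dz":0,"twist":0,"grip":-1},{"dx":-0.009,"dy":0.009,"dz":0,"twist":0,"grip":-1},{"dx":-0.012,"dy":0.012,"dz":0,"twist":0,"grip":-1},{"dx":-0.012,"dy":0.012,"dz":0,"twist":0,"grip":-1}]'
python3 -m crank '[{"dx":-0.001,"dy":0.001,"dz":0,"twist":0,"grip":-1},{"dx":-0.002,"dy":0.002,"dz":0,"twist":0,"grip":-1},{"dx":-0.003,"dy":0.003,"dz":0,"twist":0,"grip":-1},{"dx":-0.004,"dy":0.004,"dz":0,"twist":0,"grip":-1},{"dx":-0.004,"dy":0.004,"dz":0,"twist":0,"grip":-1}]'
```

```text
t: 9.1
eef_pos: [0.5504, -0.0614, 0.1183]
ee_rot: [3.141, -0.001, 0.819]
force: [-0.5, -0.3, 0.3]
width: 0.0008
gripper_force: 0.0
t: 9.52
eef_pos: [0.5467, -0.0579, 0.1176]
ee_rot: [-3.142, 0.0, 0.818]
force: [0.2, 0.4, 0.1]
width: 0.001
gripper_force: 0.0
```

```bash
python3 -m crank '[{"dx":-0.001,"dy":0.001,"dz":0,"twist":0,"grip":-1},{"dx":-0.002,"dy":0.002,"dz":0,"twist":0,"grip":-1},{"dx":-0.003,"dy":0.003,"dz":0,"twist":0,"grip":-1},{"dx":-0.004,"dy":0.004,"dz":0,"twist":0,"grip":-1},{"dx":-0.005,"dy":0.005,"dz":0,"twist":0,"grip":-1}]'
cat > ang.py <<'E'
from m import *
def measure(name):
    s,T,im,out=rect(name)
    ctr=(300-C[1]*3000,300-C[0]*3000)
    P=cv2.warpPolar(cv2.cvtColor(out,cv2.COLOR_BGR2GRAY),(300,1440),ctr,300,cv2.INTER_CUBIC) # row=angle*4 from +col axis cw(down)
    P=np.roll(P,-360,0) # now row0 = straight down(front); increasing = toward left(col-) => analyser = -row/4
    return s,P
C=(0,-.002)
def prof(P,r0,r1): return P[:,int(r0*3000/1000):int(r1*3000/1000)].mean(1)
def dips(p,th=12):
    bg=cv2.medianBlur(p.astype(np.uint8)[:,None],0*0+5) if 0 else None
    from scipy.signal import find_peaks
    q=np.r_[p[-720:],p[:720]];pk,pr=find_peaks(-q,prominence=th,width=2)
    return [(round((720-k)/4,2),round(float(h)),round(float(w)/4,1)) for k,h,w in zip(pk,pr['prominences'],pr['widths']) if abs(720-k)<4*100]
E
python3 - <<'E'
from ang import *
from plan import tcp
s,P=measure('w6')
print(s['eef_pos'],(tcp(66,.02)-s['eef_pos']).round(4))
print('46-50',dips(prof(P,46,50)));print('50-56',dips(prof(P,50,56)));print('64-70',dips(prof(P,64,70)))
E
```

```text
t: 9.93
eef_pos: [0.5418, -0.0531, 0.1176]
ee_rot: [3.141, 0.0, 0.818]
force: [0.1, -1.2, -1.6]
width: 0.0002
gripper_force: 0.8
[ 0.54182987 -0.05312759  0.1176144 ] [ 0.0006 -0.0019 -0.0036]
46-50 [(np.float64(89.75), 22, 2.0), (np.float64(79.75), 47, 2.0), (np.float64(70.75), 96, 3.6), (np.float64(63.0), 43, 1.7), (np.float64(54.75), 99, 3.7), (np.float64(49.5), 37, 1.7), (np.float64(39.25), 20, 1.9), (np.float64(29.25), 24, 2.1), (np.float64(19.0), 51, 1.9), (np.float64(9.0), 23, 2.0), (np.float64(-1.25), 20, 1.9), (np.float64(-11.25), 50, 1.9), (np.float64(-21.0), 17, 1.8), (np.float64(-31.0), 15, 1.8), (np.float64(-41.0), 103, 2.3), (np.float64(-51.0), 16, 1.8), (np.float64(-61.0), 15, 1.7), (np.float64(-71.0), 50, 1.8), (np.float64(-90.5), 12, 1.6)]
50-56 [(np.float64(89.75), 36, 1.9), (np.float64(79.75), 31, 1.9), (np.float64(70.0), 93, 3.2), (np.float64(63.0), 35, 1.5), (np.float64(55.5), 96, 3.4), (np.float64(49.5), 30, 1.7), (np.float64(39.25), 32, 1.8), (np.float64(29.25), 37, 1.9), (np.float64(19.0), 38, 1.9), (np.float64(9.0), 35, 1.7), (np.float64(-1.0), 38, 1.7), (np.float64(-11.0), 36, 1.7), (np.float64(-21.0), 37, 1.7), (np.float64(-31.0), 37, 1.7), (np.float64(-37.0), 16, 1.7), (np.float64(-41.0), 103, 2.0), (np.float64(-45.0), 16, 1.6), (np.float64(-51.0), 40, 1.7), (np.float64(-61.0), 43, 1.7), (np.float64(-70.75), 44, 1.6), (np.float64(-80.75), 43, 1.6), (np.float64(-90.75), 46, 1.6)]
64-70 [(np.float64(68.75), 94, 2.5), (np.float64(63.0), 43, 1.5), (np.float64(57.25), 96, 2.6)]
```

The polar profile reads clearly: hairline at +63.0° (the knob has just started to move) and zero line at −41.0°. Now I plan the sweep from here.

```bash
python3 - <<'E'
from plan import *
s=arm.get_state();p=RZ.T@(s['eef_pos'][:2]-O)-C;a=np.radians(63)
u=np.array([-np.cos(a),-np.sin(a)]);t=np.array([np.sin(a),-np.cos(a)]);r,d=p@u,p@t;print('r,d',r,d)
for A in range(63,-40,-15):
  b=tcp(A,d,r=r);print(A,[tuple(((tcp(A-3*k,d,r=r)-b)*1000).round(1)[:2].tolist()) for k in range(1,6)])
E
```

```text
r,d 0.07598838069557974 0.022080272293276436
63 [(-3.5, 2.1), (-7.0, 4.5), (-10.3, 7.0), (-13.4, 9.7), (-16.5, 12.5)]
48 [(-2.9, 3.0), (-5.6, 6.1), (-8.1, 9.4), (-10.5, 12.8), (-12.7, 16.3)]
33 [(-2.0, 3.6), (-3.8, 7.4), (-5.4, 11.2), (-6.8, 15.1), (-8.0, 19.0)]
18 [(-1.0, 4.0), (-1.8, 8.1), (-2.3, 12.2), (-2.7, 16.3), (-2.8, 20.5)]
3 [(0.1, 4.1), (0.4, 8.3), (0.9, 12.4), (1.6, 16.5), (2.6, 20.5)]
-12 [(1.2, 4.0), (2.5, 7.9), (4.1, 11.7), (5.8, 15.5), (7.8, 19.1)]
-27 [(2.1, 3.5), (4.5, 7.0), (7.0, 10.3), (9.7, 13.4), (12.5, 16.5)]
```

```bash
python3 -m crank '[{"dx":-0.0035,"dy":0.002,"dz":0,"twist":-3,"grip":-1},{"dx":-0.007,"dy":0.0045,"dz":0,"twist":-6,"grip":-1},{"dx":-0.0105,"dy":0.007,"dz":0,"twist":-9,"grip":-1},{"dx":-0.0135,"dy":0.0095,"dz":0,"twist":-12,"grip":-1},{"dx":-0.0165,"dy":0.0125,"dz":0,"twist":-15,"grip":-1}]'
python3 -m crank '[{"dx":-0.003,"dy":0.003,"dz":0,"twist":-3,"grip":-1},{"dx":-0.0055,"dy":0.006,"dz":0,"twist":-6,"grip":-1},{"dx":-0.008,"dy":0.0095,"dz":0,"twist":-9,"grip":-1},{"dx":-0.0105,"dy":0.013,"dz":0,"twist":-12,"grip":-1},{"dx":-0.0125,"dy":0.0165,"dz":0,"twist":-15,"grip":-1}]'
python3 - <<'E'
from ang import *
s,P=measure('w7');print(s['eef_pos'],s['ee_rot'][2])
print('64-70',dips(prof(P,64,70)))
E
```

```text
t: 10.4
eef_pos: [0.5252, -0.0406, 0.1176]
ee_rot: [3.141, 0.0, 0.554]
force: [1.6, -2.0, -1.1]
width: 0.0003
gripper_force: 0.9
t: 10.82
eef_pos: [0.5124, -0.0242, 0.1176]
ee_rot: [3.141, 0.001, 0.292]
force: [0.7, -2.0, -0.1]
width: 0.0003
gripper_force: 0.9
[ 0.5124306  -0.02416702  0.11755977] 0.29187592338774615
64-70 [(np.float64(38.75), 94, 2.5), (np.float64(33.0), 38, 1.5), (np.float64(27.25), 97, 2.6)]
```

Tracking is exact, with the hairline at 33.0° as planned. Continuing.

```bash
python3 -m crank '[{"dx":-0.002,"dy":0.0035,"dz":0,"twist":-3,"grip":-1},{"dx":-0.004,"dy":0.0075,"dz":0,"twist":-6,"grip":-1},{"dx":-0.0055,"dy":0.011,"dz":0,"twist":-9,"grip":-1},{"dx":-0.007,"dy":0.015,"dz":0,"twist":-12,"grip":-1},{"dx":-0.008,"dy":0.019,"dz":0,"twist":-15,"grip":-1}]'
python3 -m crank '[{"dx":-0.001,"dy":0.004,"dz":0,"twist":-3,"grip":-1},{"dx":-0.002,"dy":0.008,"dz":0,"twist":-6,"grip":-1},{"dx":-0.0025,"dy":0.012,"dz":0,"twist":-9,"grip":-1},{"dx":-0.0025,"dy":0.0165,"dz":0,"twist":-12,"grip":-1},{"dx":-0.003,"dy":0.0205,"dz":0,"twist":-15,"grip":-1}]'
python3 -m crank '[{"dx":0,"dy":0.004,"dz":0,"twist":-3,"grip":-1},{"dx":0.0005,"dy":0.0085,"dz":0,"twist":-6,"grip":-1},{"dx":0.001,"dy":0.0125,"dz":0,"twist":-9,"grip":-1},{"dx":0.0015,"dy":0.0165,"dz":0,"twist":-12,"grip":-1},{"dx":0.0025,"dy":0.0205,"dz":0,"twist":-15,"grip":-1}]'
python3 -m crank '[{"dx":0.001,"dy":0.004,"dz":0,"twist":-3,"grip":-1},{"dx":0.0025,"dy":0.008,"dz":0,"twist":-6,"grip":-1},{"dx":0.004,"dy":0.0115,"dz":0,"twist":-9,"grip":-1},{"dx":0.006,"dy":0.0155,"dz":0,"twist":-12,"grip":-1},{"dx":0.008,"dy":0.019,"dz":0,"twist":-15,"grip":-1}]'
python3 - <<'E'
from ang import *
from plan import *
s,P=measure('w8');print(s['eef_pos'],s['ee_rot'][2])
print('64-70',dips(prof(P,64,70)));print('50-56',[x for x in dips(prof(P,50,56)) if x[0]<0])
E
```

```text
t: 11.28
eef_pos: [0.5044, -0.0052, 0.1176]
ee_rot: [3.141, 0.001, 0.031]
force: [-0.2, -2.7, 0.7]
width: 0.0004
gripper_force: 0.9
t: 11.7
eef_pos: [0.5014, 0.0153, 0.1175]
ee_rot: [3.141, 0.001, -0.23]
force: [-0.7, -1.8, 0.4]
width: 0.0004
gripper_force: 0.9
t: 12.12
eef_pos: [0.5037, 0.0358, 0.1175]
ee_rot: [3.141, 0.001, -0.492]
force: [-2.0, -1.0, 0.8]
width: 0.0006
gripper_force: 0.9
t: 12.53
eef_pos: [0.5116, 0.0549, 0.1173]
ee_rot: [3.14, 0.001, -0.754]
force: [-1.8, 0.7, -0.2]
width: 0.0003
gripper_force: 0.9
[0.5115809  0.05485653 0.11732106] -0.7540789914962878
64-70 [(np.float64(-21.0), 95, 2.5), (np.float64(-26.5), 49, 1.5), (np.float64(-32.25), 98, 2.6)]
50-56 [(np.float64(-1.0), 36, 1.9), (np.float64(-11.0), 34, 1.8), (np.float64(-19.75), 92, 3.5), (np.float64(-26.75), 49, 1.8), (np.float64(-34.0), 85, 4.9), (np.float64(-41.0), 98, 2.1), (np.float64(-51.0), 38, 1.8), (np.float64(-61.0), 38, 1.8), (np.float64(-70.75), 41, 1.8), (np.float64(-80.75), 42, 1.7), (np.float64(-90.5), 40, 1.8)]
```

```bash
python3 -m crank '[{"dx":0.002,"dy":0.0035,"dz":0,"twist":-3,"grip":-1},{"dx":0.0045,"dy":0.007,"dz":0,"twist":-6,"grip":-1},{"dx":0.007,"dy":0.0105,"dz":0,"twist":-9,"grip":-1},{"dx":0.0095,"dy":0.0135,"dz":0,"twist":-12,"grip":-1},{"dx":0.0095,"dy":0.0135,"dz":0,"twist":-12,"grip":-1}]'
python3 - <<'E'
from ang import *
from plan import *
s,P=measure('w9');print(s['eef_pos'],s['ee_rot'][2])
print('64-70',dips(prof(P,64,70)));print('57-60',[x for x in dips(prof(P,57,60)) if x[0]<0]);print('50-56',[x for x in dips(prof(P,50,56)) if x[0]<0])
p=RZ.T@(s['eef_pos'][:2]-O)-C;a=np.radians(-39)
u=np.array([-np.cos(a),-np.sin(a)]);t=np.array([np.sin(a),-np.cos(a)]);r,d=p@u,p@t
for k in(1,2,3):print(k,((tcp(-39-k,d,r=r)-tcp(-39,d,r=r))*1e3).round(2))
E
```

```text
t: 13.0
eef_pos: [0.5218, 0.0687, 0.1174]
ee_rot: [3.141, 0.0, -0.962]
force: [-0.2, 0.1, -0.2]
width: 0.0004
gripper_force: 0.1
[0.52178161 0.06867229 0.11736056] -0.9621948689952522
64-70 [(np.float64(-33.25), 96, 2.5), (np.float64(-39.0), 37, 1.5), (np.float64(-44.75), 97, 2.5)]
57-60 [(np.float64(-32.75), 92, 2.8), (np.float64(-40.75), 125, 8.7), (np.float64(-45.25), 30, 2.2)]
50-56 [(np.float64(-1.0), 35, 1.8), (np.float64(-11.0), 37, 1.8), (np.float64(-21.0), 34, 1.8), (np.float64(-32.0), 86, 3.1), (np.float64(-40.75), 114, 3.1), (np.float64(-46.5), 82, 3.2), (np.float64(-51.0), 26, 1.4), (np.float64(-61.0), 39, 1.8), (np.float64(-70.75), 40, 1.8), (np.float64(-80.75), 40, 1.7), (np.float64(-90.75), 42, 1.8)]
1 [0.93 1.02 0.  ]
2 [1.88 2.03 0.  ]
3 [2.85 3.02 0.  ]
```

Hairline at −39.0°, so 2° remain.

```bash
python3 -m crank '[{"dx":0.0005,"dy":0.0005,"dz":0,"twist":-0.5,"grip":-1},{"dx":0.001,"dy":0.001,"dz":0,"twist":-1,"grip":-1},{"dx":0.0015,"dy":0.0015,"dz":0,"twist":-1.5,"grip":-1},{"dx":0.002,"dy":0.002,"dz":0,"twist":-2,"grip":-1},{"dx":0.002,"dy":0.002,"dz":0,"twist":-2,"grip":-1}]'
python3 - <<'E'
from ang import *
s,P=measure('w10');print(s['eef_pos'])
print('64-70',dips(prof(P,64,70)));print('50-56',[x for x in dips(prof(P,50,56)) if -60<x[0]<-20])
E
```

```text
t: 13.47
eef_pos: [0.5238, 0.0704, 0.1175]
ee_rot: [3.141, 0.0, -0.997]
force: [-2.1, -0.0, -0.2]
width: 0.0006
gripper_force: 0.8
[0.52376169 0.07044161 0.11753014]
64-70 [(np.float64(-35.25), 95, 2.5), (np.float64(-40.75), 50, 1.5), (np.float64(-46.5), 97, 2.7)]
50-56 [(np.float64(-21.0), 38, 1.9), (np.float64(-33.75), 85, 4.3), (np.float64(-41.0), 100, 2.0), (np.float64(-48.5), 84, 4.2)]
```

The hairline is at −40.9° and the zero line at −41.0°, so it's aligned. I'll back straight off, rise and check everything.

```bash
python3 -m crank '[{"dx":-0.003,"dy":-0.003,"dz":0,"twist":0,"grip":-1},{"dx":-0.008,"dy":-0.009,"dz":0,"twist":0,"grip":-1},{"dx":-0.014,"dy":-0.015,"dz":0,"twist":0,"grip":-1},{"dx":-0.014,"dy":-0.015,"dz":0.02,"twist":0,"grip":-1},{"dx":-0.014,"dy":-0.015,"dz":0.05,"twist":0,"grip":-1}]'
python3 -m crank '[{"dx":-0.01,"dy":-0.01,"dz":0.03,"twist":7,"grip":-1},{"dx":-0.02,"dy":-0.015,"dz":0.06,"twist":14,"grip":-1},{"dx":-0.03,"dy":-0.02,"dz":0.09,"twist":21,"grip":-1},{"dx":-0.04,"dy":-0.03,"dz":0.11,"twist":28,"grip":-1},{"dx":-0.06,"dy":-0.03,"dz":0.11,"twist":35,"grip":-1}]'
python3 -m crank '[{"dx":0,"dy":0,"dz":0,"twist":3,"grip":-1},{"dx":0,"dy":0,"dz":0,"twist":3,"grip":-1},{"dx":0,"dy":0,"dz":0,"twist":3,"grip":-1},{"dx":0,"dy":0,"dz":0,"twist":3,"grip":-1},{"dx":0,"dy":0,"dz":0,"twist":3,"grip":-1}]'
python3 - <<'E'
from ang import *
s,P=measure('w11');print(s['eef_pos'],s['force'],s['t'])
print('64-70',dips(prof(P,64,70)));print('50-56',[x for x in dips(prof(P,50,56)) if -60<x[0]<-20])
save('side','side1')
a=cv2.imread('pics/w11.png');b=cv2.imread('pics/side1.png')[130:300,140:360]
cv2.imwrite('pics/z11.png',np.hstack([cv2.resize(a,(400,300)),cv2.resize(b,(400,300))]))
E
```

```text
t: 13.93
eef_pos: [0.5073, 0.0539, 0.1658]
ee_rot: [3.136, 0.001, -0.998]
force: [1.1, 0.9, 0.0]
width: 0.0007
gripper_force: 0.0
t: 14.35
eef_pos: [0.4518, 0.0246, 0.2822]
ee_rot: [-3.137, -0.006, -0.38]
force: [1.1, 0.2, 0.5]
width: 0.0005
gripper_force: 0.0
t: 14.77
eef_pos: [0.45, 0.0253, 0.2772]
ee_rot: [3.141, 0.0, -0.335]
force: [-0.5, -0.0, 0.5]
width: 0.0007
gripper_force: 0.0
[0.44996771 0.02532407 0.27721261] [-0.45264583 -0.00617737  0.48283092] 14.7667
64-70 [(np.float64(-35.75), 68, 2.8), (np.float64(-41.25), 23, 2.0), (np.float64(-47.0), 76, 3.0)]
50-56 [(np.float64(-21.25), 22, 3.1), (np.float64(-34.5), 63, 4.6), (np.float64(-41.25), 37, 2.5), (np.float64(-49.5), 83, 4.6)]
```

View pics/z11.png

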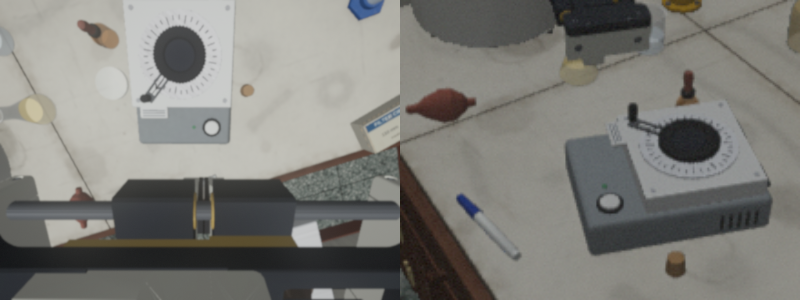

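The lid is flat shut and the lever lies on the arrowed line. The button sits low in its bezel at (610,202), and the glassware and other things are unmoved.

```bash
python3 -c "
from station import arm
print(arm.job_done())"
```

```text
the job is handed in; nothing more can be done
None
```

The polarimeter is ready for its blank reading and handed in: lid fully shut, lamp button pressed in to its stop, hairline within about 0.25° of the zero line, and nothing around the instrument visibly moved.

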